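# Slide a brass tube into the bore up to its depth groove

## Robot

A 7-joint arm with a two-finger parallel gripper is mounted at the origin on a cart in front of the work surface, level with it; the furniture and walls round the work are solid. World frame = base frame: x ahead of the robot, y to its left, z up, the work surface at z = 0. Lengths are in m, angles in degrees, forces in N, time in s.
With the tool pointing down it reaches from about 0.4 to 0.85 m from the base axis. Payload 4.4 kg.
Tool frame: the origin (TCP) lies at the very end of the fingers, on their centre line; the grasp point (between the pads) lies 19 mm behind it; z points along the fingers, y is the line along which they close (so a half turn about z gives the same grasp; the last joint's range is limited). The gripper opens to 94 mm and grips with 3 to 60 N. Pads are 16 mm wide; open, the fingers measure 119 mm over their backs; the gripper's body (75 mm by 177 mm) begins 78 mm behind the grasp point.
Start: joints at [-76.249, 36.005, 2.206, 86.941, -1.547, 57.084, -1.146], TCP at [0.196, 0.62, 0.205] pointing down, gripper open.
Joint ranges: [-175.42, 175.42], [-21.48, 121.26], [-71.46, 75.88], [10.55, 141.38], [-63.04, 243.04], [13.31, 113.54], [-168.57, 168.57]. Speed limits (degrees/s): [147.25, 147.25, 180, 180, 180, 180, 180].

## Interface

Orientations are given as [roll, pitch, yaw] about the fixed x, y, z axes, in that order (R = Rz(yaw) Ry(pitch) Rx(roll)).
In Python, from bench import ctrl gives the robot as it stands.
- The arm moves only by the tool carry_out, never from a script. Its arguments are lists of equal length, an entry for each row: "gripper": the opening, from -1 (shut) to 1 (fully open); "dp": the shift along the world's x, y, z in cm, a list of three; "rot": the turn, a rotation vector about the world's x, y, z in rad, a list of three. A call has exactly 8 rows; each row is the pose to reach, as a shift and turn from the pose commanded when the call began; what a row does not reach only later rows make up. A row lasts 1/12 s, in which the tool goes at most 41.7 mm and 7.16 degrees, less where a joint would pass 70% of its speed; a pose out of reach is approached as far as the arm can. A call with a gripper value outside its range is refused whole. The fingers move at their own pace and stop on an object; "squeeze" is the grip in N (left out, the last holds). Time passes only in rows, so rows that repeat a pose let the fingers close, or fill a call up. It gives the time, the measured TCP pose, the force, the opening and the grip force at its end, in the units of the state.
- ctrl.state(): the state, without advancing time (a new reading comes with each control period).
- ctrl.read_camera(name): name is "side" or "top" or "wrist"; returns (picture, depth): 480x640x3 uint8, red, green, blue; 480x640 float32, m along the optical axis (not along the pixel's ray), 0 where there is no reading.
- ctrl.camera_info(name): a dict with "vfov" (degrees; the focal length in pixels is half the picture's height over the tangent of half this angle, whatever the lens; pixels are square), "cx", "cy" (the principal point, pixels), "view" (4x4, takes a point from world to camera coordinates); the wrist camera has in their place "hand_eye" (4x4, takes a point from camera to tool coordinates, whose origin is the TCP and whose axes are the flange's). Camera axes: x right, y down, z forward; pixel columns grow to the right and rows downward; lengths in m; the calibration is good to about 2 mm. A picture is of the moment at which its call begins: read the wrist's pose just before it. camera_info takes no time and is no camera call.
- ctrl.close_job(): hands the job in; it is judged then, once.
Trained networks look in the newest picture that a camera, given by its name, has taken for a name from the list of things; names that differ only in an ending like _2 or _b are one class to them, and where a whole thing is asked for, a point or a joint stands for the part that bears it (a point fixed in the world has none). Each returns a list of dicts, best first, with "confidence" (0 to 1); they miss things now and then, are a little off and sometimes report something else, mostly with a low value. They report only what shows in the picture. A call takes as long as a camera call.
- ctrl.look_for(camera, target): "extent" ([left, top, right, bottom] as shares, 0 to 1, of the picture: columns of its width, rows of its height, round what is visible of it).
The state is a dict: "time": time; "q": joint angles; "joint_velocities": joint speeds; "tau": joint torques, N m; "ee_pos": TCP position; "tcp_rot": TCP orientation; "force": force on the tool from outside, world axes, zero at the start; "wrist_torque": the same for the moment, N m; "gripper_width": finger opening in m; "gripper_force": force on a finger pad.
Only numpy, scipy, OpenCV 4.12 (cv2) and the standard library are available. Lean on these libraries where they do the work, as an engineer would, in place of code of your own. Each camera call takes 0.05 s, during which the arm holds its last target. There are 200 camera calls.

## Task

Lift the brass bar out of the holder's channel and lay it flat on the bench or its mat, clear of the holder. Then lay the grooved brass tube in the channel with its groove nearer the bore, still short of the bore, let go of it, and slide it along into the bore until the groove stands level with the bore's face; leave it there. Leave the plain shorter tube, the vice, the black pot and the oil bottle where they stand.

Things in the scene. Friction and masses are not known exactly. Their poses are not given: they have to be found in the camera images.
- holder: Tube holder fixed to the bench: dark base plate 250 x 62 x 8 mm with an aluminium channel, open above and at its tail end, leading to a steel block with a level through bore. Origin: on the bench under the middle of the channel's finger cut-out (base plate from x = -97 to +152 mm). +x runs along the channel to the bore, y across, z up.
- channel_mid (a point): Middle of the finger cut-out, level with the channel floor, 20 mm above the holder's origin. From x = -26 to +26 mm of it floor and walls are cut away down to the base plate (top 8 mm above the bench), so that fingers can go down on both sides of what lies in the channel; elsewhere the walls are in the way of gripping.
- channel_tail (a point): Open tail end of the channel floor, 85 mm behind the holder's origin. The channel runs from here to the bore's mouth: 30 mm wide inside, flat floor 20 mm above the bench, wall tops 34 mm above the bench, 54 mm wide outside.
- bore_mouth (a point): Point in the plane of the block's face at the mouth of the bore, on the axis of a 28 mm tube lying in the channel: 80 mm ahead of the holder's origin, 34 mm above the bench. The bore is 31 mm wide; the block is 60 mm long, 56 mm wide, its top 61 mm above the bench.
- tube: Brass tube with a dark turned groove round it: 28 mm outside diameter, 130 mm long, about 0.25 kg, plugged 8 mm inside each end, so shut fingers can push an end. Lies loose (it can roll) left of the holder, in one of two places beside the pot; the spare tube has the other. Origin: on its axis at mid-length; +x points along the axis to the nose, the end nearer the groove.
- tube_mark (a point): Middle of the groove (3 mm wide) on the tube's axis: 45 mm behind the nose, 20 mm ahead of the tube's origin.
- tube_nose (a point): Centre of the tube's nose end face, 65 mm ahead of its origin.
- spare_tube: Plain brass tube without a groove, 28 mm outside diameter, 90 mm long, lying loose on the bench (it can roll). Origin: on its axis at mid-length, x along the axis. Bystander.
- bar: Square brass bar, 120 x 9 x 9 mm, 0.08 kg, that at first lies in the channel on its floor, roughly lengthwise, across the finger cut-out. Origin: middle of its underside; x along its length.
- bar_mid (a point): Centre of the brass bar; 4.5 mm above the bench when it lies flat on it, on whichever face, or 8.5 mm above it on the brown mat. The mat, 4 mm thick, covers the bench beyond world x = 0.49 m and left of y = -0.01 m; its near part, x = 0.50 to 0.63 m, y = 0.02 to 0.34 m, is bare.
- vice: Grey toolmaker's vice, 141 mm long (x) x 54 x 36 mm high, loose on the bench beyond the holder's block. Origin: middle of its underside. Bystander.
- pot: Black round pot with a lid, 41 mm wide, 44 mm high, loose on the bench between the two tubes. Origin: middle of its underside. Bystander.
- oil_bottle: Yellow oil bottle with a red spout, 40 mm wide, 114 mm high, loose on the bench beyond the channel. Origin: middle of its underside. Bystander.

How it is judged (in metres and radians):
On the way, in this order (a step that is already met when the one before it is completed fails the run):
1. the brass bar lies flat on the bench or on the mat, off the holder, let go (height (world z) of bar_mid between -0.01 and 0.0105 m and angle between bar's own x axis and vertical between 1.525 and 1.617 rad and contact force between the fingers and bar below 0.1 N), for 0.2 s.
2. the grooved tube lies in the channel, nose towards the bore but short of it, let go (y of tube in the frame of holder between -0.006 and 0.006 m and z of tube in the frame of holder between 0.03 and 0.038 m and angle between the x axis of tube and the x axis of holder, either way round below 0.06 rad and x of tube_nose in the frame of bore_mouth between -0.06 and 0 m and contact force between the fingers and tube below 0.1 N), for 0.2 s.
At the end, for the whole second after the job is handed in: The grooved tube rests in channel and bore, nose in the bore, the middle of its groove within 4 mm of the plane of the bore's face; the brass bar lies flat on the bench off the holder or on the thin mat (its centre less than 10.5 mm above the bench, level within 0.045 rad); both at rest (x of tube_mark in the frame of bore_mouth between -0.004 and 0.004 m and x of tube_nose in the frame of bore_mouth above 0.03 m and distance between tube_mark and bore_mouth below 0.007 m and angle between the x axis of tube and the x axis of holder, either way round below 0.06 rad and linear speed of each of tube, bar below 0.01 m/s and height (world z) of bar_mid between -0.01 and 0.0105 m and angle between bar's own x axis and vertical between 1.525 and 1.617 rad); the robot touches nothing.
It fails at once if the plain spare tube is moved by more than 20 mm (distance of spare_tube from where it was at the start of the episode above 0.02 m).
It fails at once if the vice is moved by more than 20 mm (distance of vice from where it was at the start of the episode above 0.02 m).
It fails at once if the pot is moved by more than 20 mm (distance of pot from where it was at the start of the episode above 0.02 m).
It fails at once if the oil bottle is moved by more than 20 mm or tipped over (distance of oil_bottle from where it was at the start of the episode above 0.02 m or angle between oil_bottle's own z axis and vertical above 0.5 rad).
It also fails if it takes over 72 s, if anything falls off the work surface, if the arm or the gripper's body presses on something with over 40 N, if the wrist force passes 120 N, or if a joint passes its speed limit or range.

## Working session

There is one attempt and no reset: what is moved stays moved. The work goes in short steps, Python scripts to look and compute and a tool call to move; the robot and the scene stay as the last step left them, time stands still between calls to the robot, and variables do not carry over. Pictures are saved under pics/ and viewed, at most 10 in all, crops included, and the job is handed in when it is done.

Besides the shell and the picture viewer there is one more tool, called after "Emit:" in YAML: its name, and indented under it one key for each argument. carry_out: Moves the arm, as the interface text tells. Its arguments: {"type":"object","properties":{"gripper":{"type":"array","items":{"type":"number"}},"dp":{"type":"array","items":{"type":"array","items":{"type":"number"}}},"rot":{"type":"array","items":{"type":"array","items":{"type":"number"}}},"squeeze":{"type":"number"}},"required":["gripper","dp","rot"]}

```bash
ls; mkdir -p pics; cat > h.py <<'E'
from bench import ctrl
import numpy as np, cv2
def cam(n):
    i=ctrl.camera_info(n); f=240/np.tan(np.radians(i['vfov'])/2); return i,f
def grab(n):
    s=ctrl.state(); p,d=ctrl.read_camera(n); return s,p,d
def world(n,d,s=None):
    i,f=cam(n); v,u=np.mgrid[:480,:640]
    P=np.stack([(u-i['cx'])/f*d,(v-i['cy'])/f*d,d,np.ones_like(d)],-1)
    if 'view' in i: M=np.linalg.inv(np.array(i['view']))
    else:
        from scipy.spatial.transform import Rotation as R
        T=np.eye(4);T[:3,:3]=R.from_euler('xyz',s['tcp_rot'],degrees=True).as_matrix();T[:3,3]=s['ee_pos'];M=T@np.array(i['hand_eye'])
    return (P@M.T)[...,:3]
E
python3 - <<'E'
from h import *
print(ctrl.state())
for n in ('top','side'):
    s,p,d=grab(n); cv2.imwrite(f'pics/{n}0.png',p[...,::-1]); np.save(f'{n}0.npy',d); print(ctrl.camera_info(n))
    for t in ('tube','spare_tube','bar','holder','pot'):
        print(n,t,[(np.round(np.array(x['extent'])*[640,480,640,480]),round(x['confidence'],2)) for x in ctrl.look_for(n,t)][:2])
E
```

```text
pics
{'time': 0.0, 'q': array([-76.24939768,  36.0586986 ,   2.20191442,  86.99430178,
        -1.54520114,  57.0849054 ,  -1.14510513]), 'joint_velocities': array([-0.00265665,  0.11044797, -0.05012393, -0.05070439, -0.02667798,
       -0.02729143,  0.1420287 ]), 'tau': array([-1.97340385e-03, -5.49718094e+01,  1.14408407e+00, -1.86632645e+01,
       -5.20155870e-02,  2.38274719e-02,  1.46458547e-04]), 'ee_pos': array([0.19545771, 0.61922016, 0.20456588]), 'tcp_rot': array([-1.79891786e+02,  2.50657443e-03,  1.62481683e+02]), 'force': array([-0.84398702,  0.32523673, -0.55930801]), 'wrist_torque': array([-0.03896752,  0.01016228, -0.03355669]), 'gripper_force': 0.0, 'gripper_width': 0.0940994245279571}
{'vfov': 50.30702570045345, 'cx': 321.0561251573225, 'cy': 229.11117433727793, 'view': array([[ 0.01459377, -0.99983981,  0.01036206, -0.0311743 ],
       [-0.99232199, -0.01575539, -0.12267368,  0.47157938],
       [ 0.12281729, -0.00849223, -0.99239296,  0.92326253],
       [ 0.        ,  0.        ,  0.        ,  1.        ]])}
top tube [(array([149., 226., 175., 296.]), 0.94)]
top
[... 308 characters left out ...]
876875, 'cx': 326.47580663077946, 'cy': 231.1215251225096, 'view': array([[ 0.98864911, -0.15023763,  0.00126209, -0.47019805],
       [-0.09985471, -0.66333108, -0.74163395,  0.07271613],
       [ 0.11225851,  0.73308972, -0.67080362,  1.15392202],
       [ 0.        ,  0.        ,  0.        ,  1.        ]])}
side tube [(array([252., 148., 311., 174.]), 0.74), (array([310., 281., 407., 413.]), 0.4)]
side spare_tube [(array([274., 191., 304., 231.]), 0.97)]
side bar [(array([331., 298., 357., 346.]), 0.93), (array([377., 255., 400., 312.]), 0.54)]
side holder [(array([306., 281., 407., 411.]), 0.72), (array([251., 146., 309., 173.]), 0.45)]
side pot [(array([262., 170., 284., 196.]), 0.84)]
```

View pics/top0.png

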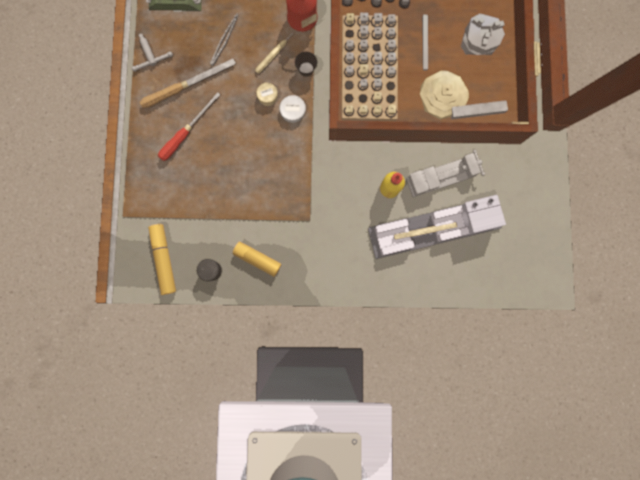

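View pics/side0.png

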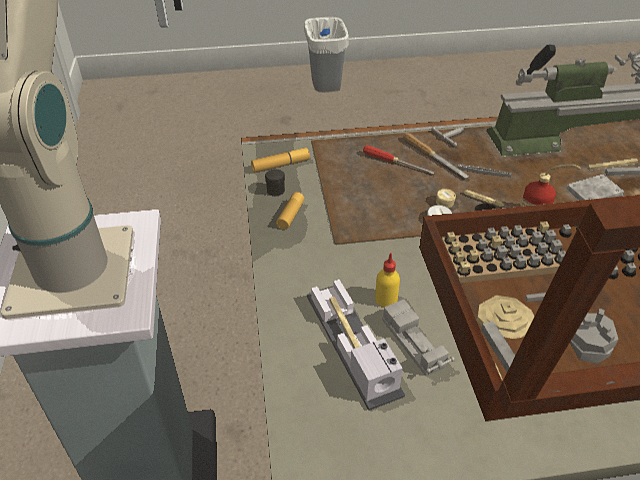

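The top view shows the grooved tube at about (162,258), with its groove near the far end at row 234. The spare is at (257,258) and the pot at (208,270). The holder runs from (375,240) to (505,212), bore to the right, with the bar at (425,231). The side view agrees.

```bash
python3 - <<'E'
from h import *
def rect(P): 
    r=cv2.minAreaRect((P[:,:2]*1000).astype(np.float32)); return np.round(cv2.boxPoints(r)).tolist()
def pca(P):
    c=P.mean(0); u,s,v=np.linalg.svd(P-c,full_matrices=False); a=v[0]; t=(P-c)@a; return np.round(c,4),np.round(a,3),np.round([t.min(),t.max()],4)
for n in ('top','side'):
    im=cv2.imread(f'pics/{n}0.png'); d=np.load(f'{n}0.npy'); W=world(n,d); hsv=cv2.cvtColor(im,cv2.COLOR_BGR2HSV)
    print(n,'bench z',np.median(W[(np.abs(W[...,2])<.02)&(W[...,0]>.42)&(W[...,0]<.48)&(np.abs(W[...,1]-.1)<.04)][:,2]))
    br=(hsv[...,1]>100)&(hsv[...,0]>12)&(hsv[...,0]<30)&(hsv[...,2]>80)
    X,Y,Z=W[...,0],W[...,1],W[...,2]
    for nm,b in dict(tube=(.36,.58,.27,.42),spare=(.36,.56,.07,.22)).items():
        m=br&(X>b[0])&(X<b[1])&(Y>b[2])&(Y<b[3])&(Z>.006); P=W[m]
        t=P[P[:,2]>P[:,2].max()-.012]
        print(n,nm,len(P),pca(P),'zmax',np.percentile(P[:,2],[50,95]),rect(P))
    H=(X>.35)&(X<.6)&(Y<-.1)&(Y>-.45)&(Z>.004)&(Z<.09)
    ba=(hsv[...,1]>60)&(hsv[...,0]>12)&(hsv[...,0]<30)&H&(Z<.04)
    P=W[ba]; print(n,'bar',len(P),pca(P),np.percentile(P[:,2],[5,50,95]),rect(P))
    for lo,hi in ((.027,.042),(.053,.07)):
        m=H&(Z>lo)&(Z<hi)&~br&(hsv[...,1]<60)
        k,l,st,ce=cv2.connectedComponentsWithStats(m.astype(np.uint8))
        for j in range(1,k):
            if st[j,4]>60: Q=W[l==j]; print(n,lo,st[j,4],np.round(Q.mean(0),4),rect(Q),np.round(np.median(Q[:,2]),4))
im=cv2.imread('pics/top0.png')[190:310,120:520]; cv2.imwrite('pics/c.png',cv2.resize(im,(800,240),interpolation=cv2.INTER_CUBIC))
im=cv2.imread('pics/side0.png')[240:420,290:470]; cv2.imwrite('pics/d.png',cv2.resize(im,(600,600),interpolation=cv2.INTER_CUBIC))
E
```

```text
top bench z 0.0004197348240392307
top tube 657 (array([0.4514, 0.2889, 0.022 ]), array([-0.898, -0.418,  0.133]), array([-0.1383,  0.0885])) zmax [0.02545887 0.0293264 ] [[361.0, 272.0], [400.0, 206.0], [592.0, 321.0], [552.0, 387.0]]
top spare 732 (array([0.4377, 0.1117, 0.0212]), array([-0.813, -0.563,  0.148]), array([-0.1495,  0.0624])) zmax [0.02459053 0.02932142] [[389.0, 71.0], [528.0, 51.0], [552.0, 214.0], [413.0, 235.0]]
top bar 394 (array([ 0.4889, -0.2019,  0.026 ]), array([-0.538, -0.842,  0.042]), array([-0.0957,  0.0666])) [0.00799457 0.02850442 0.03375935] [[414.0, -238.0], [486.0, -279.0], [566.0, -138.0], [495.0, -97.0]]
top 0.027 165 [ 0.59   -0.3098  0.0342] [[576.0, -293.0], [580.0, -332.0], [603.0, -330.0], [599.0, -291.0]] 0.0352
top 0.027 551 [ 0.5664 -0.2174  0.0356] [[540.0, -202.0], [556.0, -248.0], [594.0, -234.0], [578.0, -189.0]] 0.0358
top 0.027 209 [ 0.5072 -0.2623  0.0338] [[495.0, -236.0], [507.0, -292.0], [521.0, -289.0], [508.0, -233.0]] 0.0341
top 0.027 213 [ 0.4794 -0.1557  0.0341] [[467.0, -129.0], [481.0, -186.0], [493.0, -183.0], [478.0, -126.
[... 1247 characters left out ...]
side 0.027 612 [ 0.5669 -0.221   0.0341] [[539.0, -203.0], [557.0, -250.0], [596.0, -235.0], [578.0, -188.0]] 0.0344
side 0.027 146 [ 0.5046 -0.2528  0.0325] [[495.0, -237.0], [503.0, -272.0], [516.0, -269.0], [508.0, -234.0]] 0.0327
side 0.027 349 [ 0.4709 -0.2987  0.0331] [[453.0, -247.0], [482.0, -360.0], [495.0, -356.0], [467.0, -243.0]] 0.033
side 0.027 178 [ 0.5898 -0.3121  0.0336] [[578.0, -292.0], [578.0, -325.0], [600.0, -324.0], [600.0, -292.0]] 0.0346
side 0.027 66 [ 0.5276 -0.3437  0.0335] [[516.0, -344.0], [533.0, -351.0], [537.0, -342.0], [519.0, -335.0]] 0.0328
side 0.053 1371 [ 0.5012 -0.3243  0.0598] [[466.0, -299.0], [481.0, -360.0], [537.0, -345.0], [522.0, -284.0]] 0.0599
```

View pics/c.png

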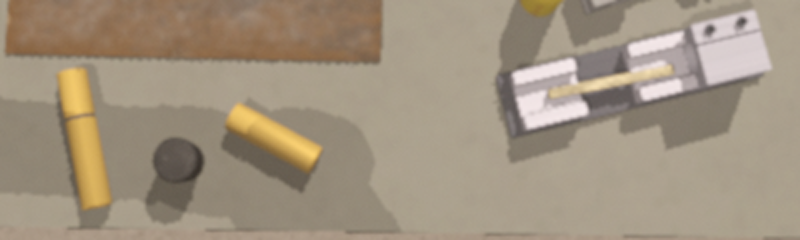

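The enlarged crop confirms it: the groove is at crop (80,115) on the left tube, nearer its far end. The bar lies slightly askew across the cut-out, from (550,93) to (670,70). Next I tighten the measurements.

```bash
python3 - <<'E'
from h import *
from scipy.spatial.transform import Rotation as R
for n in ('top','side'):
    im=cv2.imread(f'pics/{n}0.png'); d=np.load(f'{n}0.npy'); W=world(n,d); hsv=cv2.cvtColor(im,cv2.COLOR_BGR2HSV)
    X,Y,Z=W[...,0],W[...,1],W[...,2]
    def comps(nm,m,mn):
        k,l,st,ce=cv2.connectedComponentsWithStats(m.astype(np.uint8))
        for j in range(1,k):
            if st[j,4]>mn:
                Q=W[l==j]; r=cv2.minAreaRect((Q[:,:2]*1000).astype(np.float32)); print(n,nm,st[j,4],np.round(Q.mean(0)*1000,1),'rect c',np.round(r[0],1),np.round(r[1],1),round(r[2],1),'z',np.round(np.percentile(Q[:,2],[5,50,95,100])*1000,1))
    R0=(X>.36)&(X<.6)&(Y>.04)&(Y<.42)
    comps('tubes',R0&(Z>.012)&(hsv[...,1]>120),60)
    comps('tubetop',R0&(Z>.021)&(hsv[...,1]>120),40)
    comps('pot',R0&(Z>.02)&(hsv[...,1]<=100),60)
    H=(X>.4)&(X<.58)&(Y<-.1)&(Y>-.33)
    print([(n,t) for t in [0]]); comps('bar',H&(Z>.022)&(Z<.032)&(hsv[...,1]>60),30)
    comps('bottle',(X>.48)&(X<.62)&(Y<-.1)&(Y>-.25)&(Z>.05)&(Z<.14),20)
    comps('high',(X>.3)&(X<.7)&(Y<.5)&(Y>-.5)&(Z>.07)&(Z<.2),20)
E
```

```text
top tubes 329 [454.5 280.8  25.4] rect c [454.6 282.5] [43.1 27.2] 11.6 z [18.9 26.2 29.8 32.8]
top tubes 679 [415.7  95.1  25.5] rect c [415.8  95.4] [90.5 26.5] 62.7 z [19.4 25.9 29.8 33.3]
top tubes 587 [395.4 266.1  25.3] rect c [394.5 268.2] [75.1 28. ] 13.1 z [18.8 26.  29.7 32.7]
top tubetop 289 [454.3 281.4  26.3] rect c [454.7 281.9] [43.1 25.9] 12.7 z [22.  26.8 30.3 32.8]
top tubetop 609 [415.2  95.4  26.2] rect c [415.5  95.5] [90.5 25.5] 63.3 z [21.9 26.4 30.  33.3]
top tubetop 512 [395.1 266.9  26.2] rect c [394.6 267.6] [75.1 26. ] 13.9 z [21.7 26.3 29.8 32.7]
top pot 427 [392.2 179.5  43.6] rect c [392.4 180.1] [40. 40.] 0.9 z [39.  44.1 46.8 49. ]
[('top', 0)]
top bar 269 [ 472.  -217.7   28.9] rect c [ 472.1 -218.4] [  9.1 117.8] 12.7 z [26.4 29.  31.2 31.8]
top bottle 378 [ 553.4 -153.3   71.7] rect c [ 556.1 -155.1] [39.2 36.7] 53.0 z [ 55.2  65.5  95.4 117.8]
top high 1387 [ 664.2 -432.3  142.4] rect c [ 673.9 -442.4] [52.  46.6] 0.0 z [ 92.2 140.8 194.1 199.9]
top high 2460 [ 659.7 -229.4   81.3] rect c [ 673.8 -226. ] [379.4  51.8] 90.0 z [73.5 82.1 85.1 88.5]

[... 615 characters left out ...]
.4  25.1] rect c [416.6  94.5] [92.8 24.2] 61.2 z [21.8 25.2 28.5 29.9]
side pot 325 [392.4 173.2  37.7] rect c [392.5 179.1] [42.3 42.8] 40.3 z [23.2 40.8 44.9 46.9]
[('side', 0)]
side bar 84 [ 553.3 -171.5   27.4] rect c [ 555.3 -169.4] [18.6 38.4] 77.5 z [22.8 27.9 31.4 31.9]
side bar 338 [ 471.7 -218.9   27.3] rect c [ 471.9 -217. ] [ 10.7 112.3] 12.6 z [23.6 27.5 30.3 31.8]
side bottle 486 [ 555.7 -164.    70.8] rect c [ 556.7 -162.7] [32.  37.9] 77.8 z [ 52.   65.4  99.2 113.5]
side high 4349 [ 659.8 -336.1  108.3] rect c [ 674.1 -249.2] [ 51.6 434.3] 0.0 z [ 74.1  83.2 188.2 200. ]
side high 181 [ 556.8 -160.9   88.2] rect c [ 557.3 -158.8] [18.5 19.3] 59.6 z [ 72.4  89.  108.  113.5]
```

Emit:
carry_out:
  gripper: [1,1,1,1,1,1,1,1]
  dp:
    - [2.2,-3.3,0]
    - [4.4,-6.6,0]
    - [6.6,-9.9,0]
    - [8.8,-13.2,0]
    - [11,-16.5,0]
    - [13.2,-19.8,0]
    - [15.4,-23.1,0]
    - [17.6,-26.4,0]
  rot:
    - [0,0,-0.1]
    - [0,0,-0.2]
    - [0,0,-0.3]
    - [0,0,-0.4]
    - [0,0,-0.5]
    - [0,0,-0.6]
    - [0,0,-0.7]
    - [0,0,-0.8]

```text
time: 1.27
ee_pos: [0.3725, 0.3543, 0.2058]
tcp_rot: [180.0, -0.0, 116.4]
force: [-0.2, 0.5, -0.4]
gripper_width: 0.0939
gripper_force: 0.0
```

```bash
python3 -c "
from h import *
s=ctrl.state();print(s['q'],s['ee_pos'],s['tcp_rot'],s['time'])"
```

```text
[-57.57158046  25.51570418  15.54084307 108.756943    -9.11963035
  46.86213848 -10.85011881] [0.37246171 0.35433442 0.20584902] [ 1.79957794e+02 -2.78047587e-02  1.16374889e+02] 1.2667
```

Emit:
carry_out:
  gripper: [1,1,1,1,1,1,1,1]
  dp:
    - [1,-3.7,0]
    - [2,-7.4,0]
    - [3,-11.1,0]
    - [4,-14.8,0]
    - [5,-18.5,0]
    - [6,-22.2,0]
    - [7,-25.9,0]
    - [8,-29.6,0]
  rot:
    - [0,0,-0.02]
    - [0,0,-0.05]
    - [0,0,-0.07]
    - [0,0,-0.1]
    - [0,0,-0.12]
    - [0,0,-0.15]
    - [0,0,-0.18]
    - [0,0,-0.2]

```text
time: 1.93
ee_pos: [0.452, 0.0582, 0.2058]
tcp_rot: [179.9, -0.0, 105.1]
force: [0.0, 0.7, -0.2]
gripper_width: 0.0939
gripper_force: 0.0
```

Emit:
carry_out:
  gripper: [1,1,0.5,0.2,0,0,0,0]
  dp:
    - [0.5,-3.8,0]
    - [1,-7.6,0]
    - [1.5,-11.4,0]
    - [2,-15.2,0]
    - [2.3,-19,0]
    - [2.3,-22.8,0]
    - [2.3,-26,0]
    - [2.3,-28,0]
  rot:
    - [0,0,0]
    - [0,0,0]
    - [0,0,0]
    - [0,0,0]
    - [0,0,0]
    - [0,0,0]
    - [0,0,0]
    - [0,0,0]

```text
time: 2.6
ee_pos: [0.4741, -0.2246, 0.2059]
tcp_rot: [180.0, 0.1, 104.9]
force: [0.4, 0.2, 0.8]
gripper_width: 0.0575
gripper_force: 0.0
```

```bash
python3 - <<'E'
from h import *
s,p,d=grab('wrist'); print(s['q'],s['ee_pos'],s['tcp_rot'],s['time'],s['force'])
cv2.imwrite('pics/w1.png',p[...,::-1]); np.savez('w1.npz',d=d,e=s['ee_pos'],r=s['tcp_rot']); print(ctrl.camera_info('wrist'))
E
```

```text
[  7.42725132  26.97231737  21.51956325 107.36924854 -12.82890131
  47.91301142  50.39973181] [ 0.47414145 -0.22463502  0.20589458] [1.79984854e+02 1.37442314e-01 1.04949161e+02] 2.6 [0.41518307 0.17642118 0.84117801]
{'vfov': 61.95300262806095, 'cx': 312.03078803313804, 'cy': 239.61625014053135, 'hand_eye': array([[-8.25657693e-04, -9.65452793e-01, -2.60576712e-01,
         7.63435893e-02],
       [ 9.99999427e-01, -9.74534490e-04,  4.42134004e-04,
         1.05654150e-04],
       [-6.80800502e-04, -2.60576197e-01,  9.65453045e-01,
        -1.78908096e-01],
       [ 0.00000000e+00,  0.00000000e+00,  0.00000000e+00,
         1.00000000e+00]])}
```

View pics/w1.png

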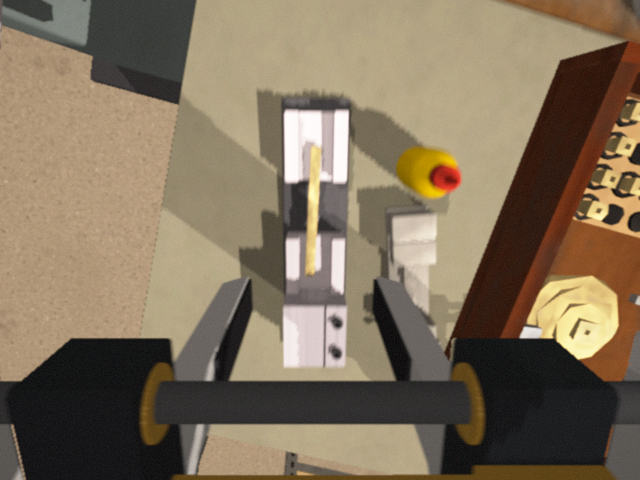

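The wrist view shows the channel running almost vertically at columns 284–350, with the bore block at rows 305–367. The bar runs from (315,145) to (310,273).

```bash
cat >> h.py <<'E'
def edges(n,p,d,s):
    """wall tops and block top -> outlines in world mm"""
    W=world(n,d,s)*1000; X,Y,Z=W[...,0],W[...,1],W[...,2]
    hsv=cv2.cvtColor(np.ascontiguousarray(p),cv2.COLOR_RGB2HSV)
    H=(X>400)&(X<560)&(Y<-110)&(Y>-380)
    out={}
    for nm,m in dict(walls=H&(Z>30)&(Z<39)&(hsv[...,1]<60),block=H&(Z>55)&(Z<67),bar=H&(Z>23)&(Z<33)&(hsv[...,1]>60)&(hsv[...,0]>10)&(hsv[...,0]<32)).items():
        k,l,st,ce=cv2.connectedComponentsWithStats(m.astype(np.uint8)); L=[]
        for j in range(1,k):
            if st[j,4]>100:
                Q=W[l==j]; r=cv2.minAreaRect(Q[:,:2].astype(np.float32)); L.append((st[j,4],np.round(Q.mean(0),1),np.round(r[0],1),np.round(r[1],1),round(r[2],1)))
        out[nm]=L
    return out
E
python3 - <<'E'
from h import *
z=np.load('w1.npz'); s=dict(ee_pos=z['e'],tcp_rot=z['r']); p=cv2.imread('pics/w1.png')[...,::-1]
for k,v in edges('wrist',p,z['d'],s).items():
    for x in v: print(k,*x)
E
```

```text
walls 1007 [ 441.1 -164.7   33.6] [ 441.  -165.7] [12.1 57.7] 14.4
walls 999 [ 481.5 -154.6   33.6] [ 481.7 -155.3] [12.  58.5] 14.6
walls 643 [ 553.6 -214.8   35.2] [ 551.4 -220.3] [49.7 17.1] 89.9
walls 768 [ 468.6 -271.1   33.6] [ 468.4 -271. ] [12.6 55.2] 13.5
walls 766 [ 509.  -260.2   33.6] [ 509.4 -261.4] [12.1 57.7] 14.6
block 787 [ 548.6 -155.1   61.7] [ 549.6 -155.4] [20.4 39.7] 0.1
block 3914 [ 502.6 -318.7   60.7] [ 503.  -320.5] [56.1 61.9] 14.6
bar 1182 [ 473.3 -216.6   28.6] [ 474.  -218.8] [  8.9 118. ] 12.1
bar 117 [ 543.  -154.2   28.1] [ 546.1 -155.6] [13.6 37.6] 1.5
```

Emit:
carry_out:
  gripper: [0,0,0,0,0,0,0,0]
  dp:
    - [0.1,0,-3.5]
    - [0.1,0,-7]
    - [0.1,0,-10.5]
    - [0.1,0,-13.5]
    - [0.1,0,-16]
    - [0.1,0,-18]
    - [0.1,0,-19.1]
    - [0.1,0,-19.1]
  rot:
    - [0,0,-0.04]
    - [0,0,-0.04]
    - [0,0,-0.04]
    - [0,0,-0.04]
    - [0,0,-0.04]
    - [0,0,-0.04]
    - [0,0,-0.04]
    - [0,0,-0.04]

```text
time: 3.32
ee_pos: [0.4744, -0.2193, 0.0126]
tcp_rot: [-179.8, -0.1, 102.9]
force: [0.2, -0.4, -0.3]
gripper_width: 0.0472
gripper_force: 0.0
```

Emit:
carry_out:
  gripper: [-1,-1,-1,-1,-1,-1,-1,-1]
  dp:
    - [0,0,0]
    - [0,0,0]
    - [0,0,0]
    - [0,0,0]
    - [0,0,0]
    - [0,0,0]
    - [0,0,0]
    - [0,0,0]
  rot:
    - [0,0,0]
    - [0,0,0]
    - [0,0,0]
    - [0,0,0]
    - [0,0,0]
    - [0,0,0]
    - [0,0,0]
    - [0,0,0]
  squeeze: 25

```text
time: 3.98
ee_pos: [0.4757, -0.2202, 0.015]
tcp_rot: [180.0, 0.0, 102.9]
force: [-1.5, 1.1, 6.8]
gripper_width: 0.0087
gripper_force: 25.0
```

Emit:
carry_out:
  gripper: [-1,-1,-1,-1,-1,-1,-1,-1]
  dp:
    - [0,0,2]
    - [0,0,5]
    - [0,0,8]
    - [-0.5,3,9]
    - [-1.5,6.5,9]
    - [-2.5,10,9]
    - [-3.5,13.5,9]
    - [-4,17,9]
  rot:
    - [0,0,0]
    - [0,0,0]
    - [0,0,0]
    - [0,0,0]
    - [0,0,0]
    - [0,0,0]
    - [0,0,0]
    - [0,0,0]

```text
time: 4.65
ee_pos: [0.4339, -0.0487, 0.1045]
tcp_rot: [-179.9, -0.0, 102.8]
force: [0.1, 0.5, -1.2]
gripper_width: 0.0087
gripper_force: 25.0
```

Emit:
carry_out:
  gripper: [-1,-1,-1,-1,-1,-1,-1,-1]
  dp:
    - [0,1,-1]
    - [0,1,-3.5]
    - [0,1,-6]
    - [0,1,-8]
    - [0,1,-9.5]
    - [0,1,-10.1]
    - [0,1,-10.1]
    - [0,1,-10.1]
  rot:
    - [0,0,0]
    - [0,0,0]
    - [0,0,0]
    - [0,0,0]
    - [0,0,0]
    - [0,0,0]
    - [0,0,0]
    - [0,0,0]

```text
time: 5.32
ee_pos: [0.4354, -0.0402, 0.0032]
tcp_rot: [-179.9, 0.0, 102.9]
force: [0.2, -0.7, -1.4]
gripper_width: 0.0088
gripper_force: 25.0
```

Emit:
carry_out:
  gripper: [-0.7,-0.5,-0.3,0,0,0,0,0]
  dp:
    - [0,0,-0.1]
    - [0,0,-0.1]
    - [0,0,-0.1]
    - [0,0,0]
    - [0,0,3]
    - [0,0,7]
    - [0,0,11]
    - [0,0,14]
  rot:
    - [0,0,0]
    - [0,0,0]
    - [0,0,0]
    - [0,0,0]
    - [0,0,0]
    - [0,0,0]
    - [0,0,0]
    - [0,0,0]

```text
time: 5.98
ee_pos: [0.4357, -0.0407, 0.1462]
tcp_rot: [179.9, 0.0, 102.8]
force: [1.5, 1.3, -0.1]
gripper_width: 0.0468
gripper_force: 0.0
```

```bash
python3 - <<'E'
from h import *
s,p,d=grab('wrist'); print(s['ee_pos'],s['tcp_rot'],s['time'],s['q'])
cv2.imwrite('pics/w2.png',p[...,::-1])
for n in ('wrist','side'):
    if n=='side': s,p,d=grab(n)
    W=world(n,d,s)*1000; hsv=cv2.cvtColor(np.ascontiguousarray(p),cv2.COLOR_RGB2HSV)
    m=(W[...,0]>380)&(W[...,0]<490)&(W[...,1]>-130)&(W[...,1]<40)&(W[...,2]>4)&(W[...,2]<40)&(hsv[...,1]>60)
    Q=W[m]
    k,l,st,ce=cv2.connectedComponentsWithStats(m.astype(np.uint8))
    for j in range(1,k):
        if st[j,4]>60:
            Q=W[l==j];r=cv2.minAreaRect(Q[:,:2].astype(np.float32)); print(n,st[j,4],r,np.percentile(Q[:,2],[5,50,95]))
E
```

```text
[ 0.43566336 -0.04069389  0.14622555] [1.79935843e+02 3.72139966e-02 1.02828706e+02] 5.9833 [-24.99147825  29.14510769  38.1970943  123.86707807 -30.50620221
  36.36554179  47.6934117 ]
wrist 1537 ((436.3906555175781, -38.15195846557617), (8.358101844787598, 120.29669189453125), 12.642732620239258) [7.42031011 8.58636914 9.79860477]
side 240 ((434.5909729003906, -40.21442413330078), (10.349757194519043, 120.20319366455078), 12.279557228088379) [ 4.96901118  7.9858361  10.13376302]
```

Emit:
carry_out:
  gripper: [0.3,0.3,0.3,0.3,0.3,0.3,0.3,0.3]
  dp:
    - [0,2,0]
    - [0,5,0]
    - [0,8,0]
    - [0,11,0]
    - [0,14,0]
    - [0,17,0]
    - [0,20,0]
    - [0,22,0]
  rot:
    - [0,0,0.12]
    - [0,0,0.24]
    - [0,0,0.36]
    - [0,0,0.48]
    - [0,0,0.6]
    - [0,0,0.72]
    - [0,0,0.84]
    - [0,0,0.96]

```text
time: 6.75
ee_pos: [0.4348, 0.183, 0.143]
tcp_rot: [180.0, -0.1, 158.4]
force: [0.5, 1.1, 0.3]
gripper_width: 0.0609
gripper_force: 0.0
```

Emit:
carry_out:
  gripper: [0.3,0.3,0.3,0.3,0.3,0.3,0.3,0.3]
  dp:
    - [-0.5,2,0]
    - [-1,4,0]
    - [-1.5,6,0]
    - [-2,8,0]
    - [-2.3,9.3,0]
    - [-2.3,9.3,0]
    - [-2.3,9.3,0]
    - [-2.3,9.3,0]
  rot:
    - [0,0,0.12]
    - [0,0,0.24]
    - [0,0,0.36]
    - [0,0,0.48]
    - [0,0,0.6]
    - [0,0,0.62]
    - [0,0,0.62]
    - [0,0,0.62]

```text
time: 7.42
ee_pos: [0.4127, 0.2714, 0.1433]
tcp_rot: [-180.0, -0.0, -166.8]
force: [0.8, -0.8, -0.1]
gripper_width: 0.0609
gripper_force: 0.0
```

```bash
python3 - <<'E'
from h import *
s,p,d=grab('wrist'); print(s['ee_pos'],s['tcp_rot'],s['time'],s['q'])
cv2.imwrite('pics/w3.png',p[...,::-1])
n='wrist'
W=world(n,d,s)*1000; hsv=cv2.cvtColor(np.ascontiguousarray(p),cv2.COLOR_RGB2HSV)
m=(W[...,0]>330)&(W[...,0]<520)&(W[...,1]>220)&(W[...,1]<330)&(W[...,2]>14)&(W[...,2]<40)&(hsv[...,1]>100)
k,l,st,ce=cv2.connectedComponentsWithStats(m.astype(np.uint8))
for j in range(1,k):
    if st[j,4]>60:
        Q=W[l==j];r=cv2.minAreaRect(Q[:,:2].astype(np.float32)); print(n,st[j],np.round(cv2.boxPoints(r)).tolist(),r,np.percentile(Q[:,2],[5,50,95,99]))
E
```

```text
[0.4127246  0.27137576 0.1432518 ] [-1.79953141e+02 -4.25657588e-02 -1.66822948e+02] 7.4167 [-46.14507507  29.24424827  13.73186407 115.42489362 -11.16368876
  36.61309313  78.07605288]
wrist [ 296  148   36  166 5535] [[347.0, 271.0], [354.0, 245.0], [480.0, 276.0], [474.0, 302.0]] ((413.5506591796875, 273.7861633300781), (130.20118713378906, 26.807653427124023), 13.780481338500977) [19.14181431 25.61252818 27.937382   28.56445482]
```

View pics/w3.png

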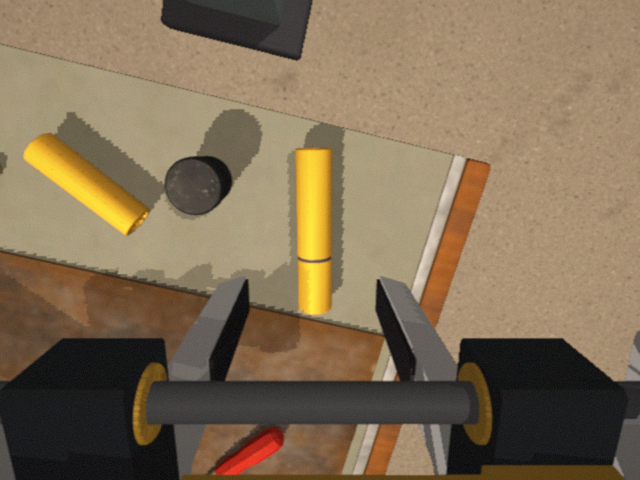

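The picture shows the tube lying straight between the fingers, from (314,148) to (315,314). The groove is at row 260, towards the nose at the bottom, and both the pot (198,185) and the spare are clear.

Emit:
carry_out:
  gripper: [0.3,0.3,0.3,0.3,0.3,0.3,0.3,0.3]
  dp:
    - [0.1,0.15,-3]
    - [0.1,0.15,-6]
    - [0.1,0.15,-9]
    - [0.1,0.15,-11.5]
    - [0.1,0.15,-13]
    - [0.1,0.15,-13.8]
    - [0.1,0.15,-13.8]
    - [0.1,0.15,-13.8]
  rot:
    - [0,0,0.005]
    - [0,0,0.005]
    - [0,0,0.005]
    - [0,0,0.005]
    - [0,0,0.005]
    - [0,0,0.005]
    - [0,0,0.005]
    - [0,0,0.005]

```text
time: 8.13
ee_pos: [0.4141, 0.2737, 0.0057]
tcp_rot: [-180.0, 0.0, -166.4]
force: [0.2, -0.6, 0.5]
gripper_width: 0.0609
gripper_force: 0.0
```

Emit:
carry_out:
  gripper: [-0.1,-0.3,-0.4,-0.6,-1,-1,-1,-1]
  dp:
    - [0,0,0]
    - [0,0,0]
    - [0,0,0]
    - [0,0,0]
    - [0,0,0]
    - [0,0,0]
    - [0,0,0]
    - [0,0,0]
  rot:
    - [0,0,0]
    - [0,0,0]
    - [0,0,0]
    - [0,0,0]
    - [0,0,0]
    - [0,0,0]
    - [0,0,0]
    - [0,0,0]
  squeeze: 25

```text
time: 8.8
ee_pos: [0.414, 0.2743, 0.0058]
tcp_rot: [180.0, 0.0, -166.3]
force: [0.4, -1.4, 6.4]
gripper_width: 0.0273
gripper_force: 25.0
```

Emit:
carry_out:
  gripper: [-1,-1,-1,-1,-1,-1,-1,-1]
  dp:
    - [0,0,2]
    - [0,0,5]
    - [0,0,8.5]
    - [0,0,12]
    - [0.5,-2,14]
    - [1,-5,14]
    - [1.5,-8,14]
    - [2,-11,14]
  rot:
    - [0,0,0]
    - [0,0,0]
    - [0,0,0]
    - [0,0,-0.1]
    - [0,0,-0.2]
    - [0,0,-0.3]
    - [0,0,-0.4]
    - [0,0,-0.5]

```text
time: 9.47
ee_pos: [0.4332, 0.1637, 0.1456]
tcp_rot: [180.0, -0.0, 164.9]
force: [0.7, -0.5, -2.9]
gripper_width: 0.0273
gripper_force: 25.0
```

Emit:
carry_out:
  gripper: [-1,-1,-1,-1,-1,-1,-1,-1]
  dp:
    - [0.5,-3,0]
    - [1,-6,0]
    - [1.5,-9,0]
    - [2,-12,0]
    - [2.5,-15,0]
    - [3,-18,0]
    - [3.5,-21,0]
    - [4,-24,0]
  rot:
    - [0,0,-0.11]
    - [0,0,-0.22]
    - [0,0,-0.33]
    - [0,0,-0.44]
    - [0,0,-0.55]
    - [0,0,-0.66]
    - [0,0,-0.77]
    - [0,0,-0.88]

```text
time: 10.13
ee_pos: [0.4731, -0.0766, 0.145]
tcp_rot: [-180.0, -0.1, 114.4]
force: [0.9, 0.4, -3.1]
gripper_width: 0.0277
gripper_force: 25.0
```

Emit:
carry_out:
  gripper: [-1,-1,-1,-1,-1,-1,-1,-1]
  dp:
    - [0.1,-3,0]
    - [0.2,-6,0]
    - [0.3,-9,0]
    - [0.3,-11.5,0]
    - [0.3,-13.5,0]
    - [0.3,-14.6,0]
    - [0.3,-14.6,0]
    - [0.3,-14.6,0]
  rot:
    - [0,0,-0.09]
    - [0,0,-0.175]
    - [0,0,-0.175]
    - [0,0,-0.175]
    - [0,0,-0.175]
    - [0,0,-0.175]
    - [0,0,-0.175]
    - [0,0,-0.175]

```text
time: 10.8
ee_pos: [0.4762, -0.2206, 0.1449]
tcp_rot: [-180.0, -0.1, 104.6]
force: [1.0, 1.2, -1.8]
gripper_width: 0.0274
gripper_force: 25.0
```

```bash
cat >> h.py <<'E'
def look(fn,n='wrist',zmin=None):
    s,p,d=grab(n); cv2.imwrite(fn,p[...,::-1]); print(n,np.round(s['ee_pos']*1000,1),np.round(s['tcp_rot'],2),s['time'],np.round(s['force'],1))
    E=edges(n,p,d,s)
    for k in ('walls','block'):
        for x in E[k]: print(k,*x)
    W=world(n,d,s)*1000; hsv=cv2.cvtColor(np.ascontiguousarray(p),cv2.COLOR_RGB2HSV)
    o=np.array([475.3,-214.5]); ex=np.array([.252,-.968]); ey=np.array([.968,.252])
    Hx=(W[...,:2]-o)@ex; Hy=(W[...,:2]-o)@ey
    m=(hsv[...,1]>110)&(hsv[...,0]>12)&(hsv[...,0]<32)&(np.abs(Hy)<40)&(abs(Hx)<110)&(W[...,2]>28)&(W[...,2]<240)
    k,l,st,ce=cv2.connectedComponentsWithStats(m.astype(np.uint8))
    for j in range(1,k):
        if st[j,4]>60:
            q=l==j; Q=W[q]; r=cv2.minAreaRect(np.stack([Hx[q],Hy[q]],1).astype(np.float32))
            print('brass px',st[j],'Hx',np.percentile(Hx[q],[1,99]).round(1),'rect(holder)',np.round(r[0],1),np.round(r[1],1),round(r[2],2),'z',np.percentile(Q[:,2],[2,50,98]).round(1))
E
python3 -c "
from h import *
look('pics/w4.png'); print(ctrl.state()['q'],ctrl.state()['gripper_width']); look('pics/s4.png','side'); look('pics/t4.png','top')"
```

```text
wrist [ 476.2 -220.6  144.9] [-1.7996e+02 -1.1000e-01  1.0459e+02] 10.8 [ 1.   1.2 -1.8]
walls 946 [ 438.  -157.1   33.6] [ 441.  -165.9] [11.9 58.6] 14.5
walls 1009 [ 480.4 -147.5   33.6] [ 481.7 -155.5] [12.1 58.8] 14.5
walls 919 [ 553.5 -214.9   35.1] [ 551.4 -220.2] [17.2 50.1] 0.1
block 1227 [ 548.5 -154.7   61.6] [ 549.5 -155.4] [20.8 39.5] 0.2
block 269 [ 475.8 -313.2   60.3] [ 475.5 -312.3] [ 6.1 31.7] 13.7
block 303 [ 522.3 -301.    61.5] [ 522.4 -300.2] [ 7.  31.7] 17.4
brass px [  280   156    65   225 13441] Hx [-59.8  39.2] rect(holder) [18.3  4.3] [ 46.1 157.6] 86.24 z [155.2 164.6 167.2]
brass px [287 424  52  14 554] Hx [61.4 69.5] rect(holder) [65.4 -0.3] [ 9.3 25. ] 0.57 z [159.5 165.1 167.1]
[ -1.78062883  35.14740234  36.17494514 111.11333875 -29.74840187
  43.41917316  66.35840169] 0.027231134152496412
side [ 476.4 -219.7  144.9] [-1.7996e+02 -1.4000e-01  1.0468e+02] 10.85 [-1.3 -0.1 -2.7]
walls 190 [ 480.  -157.7   32.8] [ 480. -157.] [12.8 62.1] 14.2
walls 191 [ 439.6 -169.1   32.9] [ 439.6 -168.1] [12.9 60.6] 15.7
walls 182 [ 553.1 -219.7   34.4] [ 550.7 -222.8] [18.6 50.8] 0.3
walls 130 [ 504.8 -252.5   32.8] [ 505.3 -251.9] [12.7 36. ] 16.1
walls 250 [ 469.5 -291.    33.5] [ 474.2 -301.3] [ 13.9 114.9] 14.1
block 147 [ 548.  -164.9   60.8] [ 547.1 -162. ] [18.5 35.6] 21.4
block 1313 [ 501.1 -323.7   60. ] [ 501.5 -321.1] [57.9 63.9] 14.2
brass px [324 240   7  17  76] Hx [-59.2 -34.6] rect(holder) [-46.7 -14. ] [ 9.4 24. ] 66.72 z [151.2 158.3 165.2]
brass px [343 247  33  58 873] Hx [-22.3  70.1] rect(holder) [18.5 -0.3] [ 31.2 104.5] 88.54 z [141.5 162.9 167.3]
top [ 476.6 -219.3  145. ] [-1.7998e+02 -1.3000e-01  1.0473e+02] 10.9 [-0.1  0.7 -2.3]
```

View pics/w4.png

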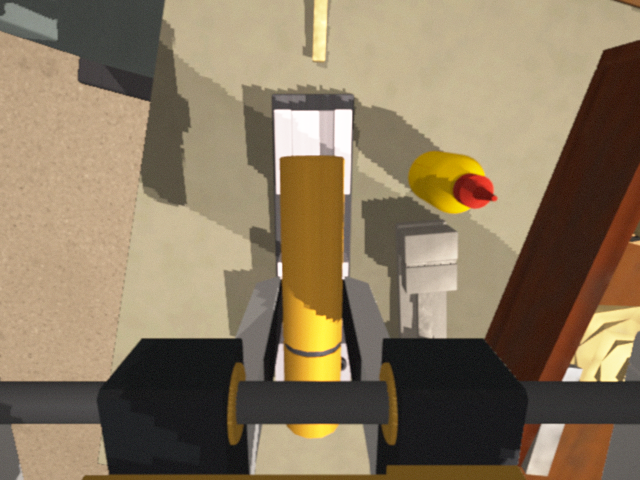

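The tube is held lengthwise above the channel, with the groove at row 350 towards the bore and the tail at row 157. The bottle and vice are clear. Next I measure the sideways offset of tube and channel in this same picture.

```bash
cat >> h.py <<'E'
from scipy.spatial.transform import Rotation as Rn
def ray_y(n='wrist',fn='pics/w4.png',e=None,r=None,zc=153.0,rows=(165,270,15)):
    """tube axis & channel centre per row by silhouette edges, world"""
    i,f=cam(n); p=cv2.imread(fn); hsv=cv2.cvtColor(p,cv2.COLOR_BGR2HSV)
    T=np.eye(4);T[:3,:3]=Rn.from_euler('xyz',r,degrees=True).as_matrix();T[:3,3]=e;M=T@np.array(i['hand_eye'])
    o=np.array([475.3,-214.5]); ex=np.array([.252,-.968]); ey=np.array([.968,.252])
    def at(u,v,z):
        dr=M[:3,:3]@np.array([(u-i['cx'])/f,(v-i['cy'])/f,1]); c=M[:3,3]; P=(c+dr*(z/1000-c[2])/dr[2])*1000
        q=P[:2]-o; return q@ex,q@ey
    for v in range(*rows):
        m=(hsv[v,:,1]>110)&(hsv[v,:,0]>12)&(hsv[v,:,0]<32); c=np.where(m[230:400])[0]+230
        print(v,c.min(),c.max(),np.round(at((c.min()+c.max())/2,v,zc),1))
    return at
E
python3 - <<'E'
from h import *
e=np.array([.4762,-.2206,.1449]); r=[-179.96,-.11,104.59]
at=ray_y(e=e,r=r,zc=158)
g=cv2.imread('pics/w4.png',0)
for v in (118,130,145): print(v,g[v,262:366].tolist())
for v in (118,130,145): print(at(275,v,34),at(353,v,34))
E
```

```text
165 280 343 [-57.   -0.7]
180 281 343 [-50.9  -0.5]
195 280 344 [-44.7  -0.5]
210 280 344 [-38.3  -0.5]
225 281 343 [-31.9  -0.5]
240 281 343 [-25.3  -0.5]
255 281 342 [-18.5  -0.7]
118 [87, 85, 83, 83, 83, 82, 81, 84, 88, 83, 72, 89, 174, 232, 241, 243, 244, 244, 244, 244, 243, 244, 245, 246, 246, 248, 250, 250, 249, 238, 237, 244, 247, 248, 251, 253, 253, 253, 254, 254, 254, 253, 254, 253, 253, 253, 254, 253, 253, 253, 253, 253, 253, 253, 253, 253, 248, 225, 202, 202, 199, 202, 206, 207, 208, 203, 203, 201, 204, 202, 191, 171, 201, 248, 254, 254, 254, 253, 254, 254, 253, 253, 253, 253, 252, 253, 253, 254, 254, 243, 131, 68, 97, 115, 118, 117, 117, 114, 117, 120, 115, 116, 114, 118]
130 [80, 88, 82, 86, 82, 84, 87, 86, 84, 76, 65, 73, 147, 222, 243, 244, 246, 244, 243, 244, 243, 243, 243, 243, 242, 243, 243, 244, 244, 238, 236, 243, 243, 243, 244, 245, 249, 250, 252, 254, 254, 254, 254, 253, 253, 253, 253, 253, 253, 253, 253, 253, 253, 253, 253, 254, 248, 222, 202, 199, 198, 202, 207, 207, 206, 203, 200, 202, 200, 197, 186, 168, 207, 249, 254, 254, 254, 254, 254, 254, 253, 253, 253,
[... 303 characters left out ...]
245, 244, 244, 244, 244, 243, 242, 242, 243, 243, 243, 244, 244, 245, 242, 218, 159, 142, 141, 143, 150, 158, 177, 199, 202, 199, 201, 194, 181, 167, 220, 251, 254, 254, 254, 254, 254, 253, 253, 253, 253, 253, 253, 253, 253, 254, 245, 165, 118, 138, 146, 128, 96, 99, 114, 121, 120, 120, 119, 120, 122, 117]
(np.float64(-79.65664431702422), np.float64(-26.143296833353578)) (np.float64(-79.61034150952082), np.float64(28.02185763636078))
(np.float64(-71.62015329889701), np.float64(-26.342752735887622)) (np.float64(-71.57352293733378), np.float64(28.228062123351773))
(np.float64(-61.403661188470025), np.float64(-26.59631360592678)) (np.float64(-61.356614832212294), np.float64(28.490202207208103))
```

Emit:
carry_out:
  gripper: [-1,-1,-1,-1,-1,-1,-1,-1]
  dp:
    - [0.05,0,-2]
    - [0.05,0,-4]
    - [0.05,0,-6]
    - [0.05,0,-8]
    - [0.05,0,-9.2]
    - [0.05,0,-9.2]
    - [0.05,0,-9.2]
    - [0.05,0,-9.2]
  rot:
    - [0,0,0]
    - [0,0,0]
    - [0,0,0]
    - [0,0,0]
    - [0,0,0]
    - [0,0,0]
    - [0,0,0]
    - [0,0,0]

```text
time: 11.62
ee_pos: [0.4778, -0.2213, 0.0542]
tcp_rot: [180.0, 0.0, 104.7]
force: [0.5, -0.9, -2.2]
gripper_width: 0.0274
gripper_force: 25.0
```

```bash
python3 - <<'E'
from h import *
s,p,d=grab('wrist'); cv2.imwrite('pics/w5.png',p[...,::-1]); e,r=s['ee_pos'],s['tcp_rot']; print(e,r,s['force'])
at=ray_y(fn='pics/w5.png',e=e,r=r,zc=e[2]*1000+13,rows=(130,290,15))
g=cv2.imread('pics/w5.png',0).astype(int); hsv=cv2.cvtColor(cv2.imread('pics/w5.png'),cv2.COLOR_BGR2HSV)
def sub(a,th,lo,up):
    for k in range(lo,up):
        if (a[k]-th)*(a[k+1]-th)<=0 and a[k]!=a[k+1]: return k+(th-a[k])/(a[k+1]-a[k])
for v in range(60,150,8):
    a=g[v]; l=sub(a,160,225,330); q=sub(a[::-1],160,639-400,639-320)
    if l and q: q=639-q; print(v,round(l,1),round(q,1),np.round(at((l+q)/2,v,34),1),round(at(q,v,34)[1]-at(l,v,34)[1],1))
E
```

```text
[ 0.47782342 -0.22129611  0.05418435] [1.79950705e+02 2.97531211e-02 1.04665970e+02] [ 0.46021044 -0.87269524 -2.15138299]Traceback (most recent call last):
  File "<stdin>", line 3, in <module>
  File "h.py", line 53, in ray_y
    print(v,c.min(),c.max(),np.round(at((c.min()+c.max())/2,v,zc),1))
            ~~~~~^^
    return umr_minimum(a, axis, None, out, keepdims, initial, where)
ValueError: zero-size array to reduction operation minimum which has no identity
```

```bash
python3 - <<'E'
from h import *
e=np.array([.4778,-.2213,.0542]); r=[179.95,.03,104.67]
at=ray_y(fn='pics/w5.png',e=e,r=r,zc=67,rows=(170,290,15))
g=cv2.imread('pics/w5.png',0).astype(int)
def sub(a,th,lo,up):
    for k in range(lo,up):
        if (a[k]-th)*(a[k+1]-th)<=0 and a[k]!=a[k+1]: return k+(th-a[k])/(a[k+1]-a[k])
for v in range(76,160,8):
    a=g[v]; l=sub(a,160,225,330); q=sub(a[::-1],160,639-400,639-320)
    if l and q: q=639-q; print(v,round(l,1),round(q,1),np.round(at((l+q)/2,v,34),1),round(at(q,v,34)[1]-at(l,v,34)[1],1))
E
```

```text
170 280 343 [-54.    0.6]
185 280 343 [-47.8   0.6]
200 280 342 [-41.5   0.4]
215 281 342 [-35.1   0.6]
230 281 342 [-28.6   0.6]
245 281 343 [-21.9   0.8]
260 281 342 [-15.1   0.6]
275 282 342 [-8.2  0.8]
100 253.0 366.8 [-83.6  -0.1] 53.6
108 253.2 366.8 [-80.   -0.1] 53.8
116 258.7 366.6 [-76.4   1.1] 51.4
124 259.8 366.1 [-72.7   1.3] 50.9
132 264.0 366.1 [-69.    2.3] 49.1
140 259.7 365.9 [-65.3   1.2] 51.4
148 259.0 367.0 [-61.5   1.3] 52.5
156 280.7 375.9 [-57.7   8.8] 46.5
```

View pics/w5.png

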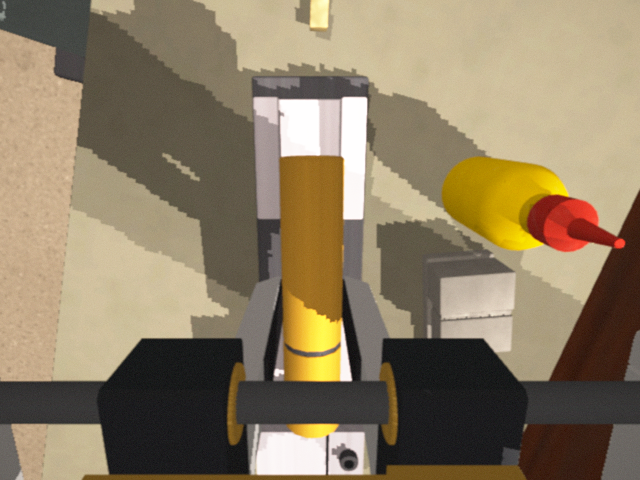

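The tube is centred to within 1 mm: its columns run 280–343 and the channel's 253–367. It needs about 0.7 mm towards −y before lowering.

Emit:
carry_out:
  gripper: [-1,-1,-1,-1,-1,-1,-1,-1]
  dp:
    - [-0.07,-0.02,-0.5]
    - [-0.07,-0.02,-1]
    - [-0.07,-0.02,-1.4]
    - [-0.07,-0.02,-1.8]
    - [-0.07,-0.02,-2.2]
    - [-0.07,-0.02,-2.5]
    - [-0.07,-0.02,-2.7]
    - [-0.07,-0.02,-2.7]
  rot:
    - [0,0,0]
    - [0,0,0]
    - [0,0,0]
    - [0,0,0]
    - [0,0,0]
    - [0,0,0]
    - [0,0,0]
    - [0,0,0]

```text
time: 12.33
ee_pos: [0.4763, -0.2219, 0.0262]
tcp_rot: [-180.0, -0.0, 104.6]
force: [0.3, -0.6, -2.2]
gripper_width: 0.0274
gripper_force: 25.0
```

Emit:
carry_out:
  gripper: [-0.35,-0.25,-0.1,-0.1,-0.1,-0.1,-0.1,-0.1]
  dp:
    - [0,0,0]
    - [0,0,0]
    - [0,0,0]
    - [0,0,0]
    - [0,0,0]
    - [0,0,3]
    - [0,0,6]
    - [0,0,9]
  rot:
    - [0,0,0]
    - [0,0,0]
    - [0,0,0]
    - [0,0,0]
    - [0,0,0]
    - [0,0,0]
    - [0,0,0]
    - [0,0,0]

```text
time: 13.0
ee_pos: [0.4758, -0.2218, 0.1173]
tcp_rot: [-179.9, -0.0, 104.6]
force: [0.3, -0.1, -0.7]
gripper_width: 0.0424
gripper_force: 0.0
```

```bash
python3 -c "
from h import *
look('pics/w6.png'); look('pics/s6.png','side')"
```

```text
wrist [ 475.8 -221.8  117.3] [-1.7992e+02 -4.0000e-02  1.0458e+02] 13.0 [ 0.3 -0.1 -0.7]
walls 1707 [ 440.7 -164.6   33.6] [ 440.7 -166. ] [12.1 58.3] 13.9
walls 1738 [ 481.3 -154.5   33.6] [ 481.6 -155.2] [12.1 58.1] 14.5
walls 1130 [ 553.5 -214.8   35.1] [ 551.4 -220.3] [17.2 49.9] 0.0
walls 1251 [ 468.3 -271.2   33.6] [ 468.  -272.1] [13.3 57.3] 15.1
walls 1283 [ 508.9 -260.6   33.6] [ 509.5 -262.1] [13.  58.7] 15.3
block 1557 [ 548.3 -154.9   61.7] [ 549.6 -155.5] [20.7 39.2] 0.2
block 1806 [ 496.6 -296.6   60. ] [ 496.8 -297.7] [55.9 14.7] 14.4
block 1189 [ 508.8 -343.2   60.9] [ 509.  -343.1] [56.1 17.9] 18.2
brass px [ 291  149   44  192 7695] Hx [-58.2  68.9] rect(holder) [ 6.2 -1. ] [ 28.1 130.7] 89.99 z [36.  45.5 48.2]
brass px [ 185  362   26   84 1187] Hx [-25.7  -9.9] rect(holder) [-16.6 -23.2] [ 1.9 19.1] 89.33 z [222.8 232.5 236.3]
brass px [ 414  362   27   84 1185] Hx [-25.2  -7.7] rect(holder) [-13.5  22.4] [24.6  4.8] 14.53 z [222.  232.1 236.1]
brass px [ 407  464  142   13 1038] Hx [-12.9   2.6] rect(holder) [-3.8 30. ] [22.5 23.6] 15.64 z [230.8 239.  240. ]
brass px [125 473  93   7 127] Hx [-11.7   8.3] rect(holder) [ -3.4 -28.1] [15.8 21.9] 73.36 z [220.4 238.2 240. ]
side [ 478.8 -223.8  122.4] [179.66   0.27 104.55] 13.05 [ 0.9 -1.3  2.8]
walls 130 [ 482.9 -164.4   32.9] [ 481.5 -160.1] [11.5 54.4] 14.1
walls 197 [ 439.7 -168.4   32.9] [ 439.8 -167.4] [14.8 60.1] 17.1
walls 181 [ 552.9 -219.2   34.2] [ 550.8 -223. ] [49.6 18.1] 89.8
walls 118 [ 505.5 -252.9   32.9] [ 505.7 -252. ] [11.7 35.5] 14.2
walls 170 [ 464.8 -267.2   33. ] [ 466.6 -269.6] [13.1 51.5] 14.0
block 144 [ 548.5 -164.6   61.3] [ 548. -163.] [17.1 37.2] 22.9
block 1321 [ 501.2 -323.7   60. ] [ 502.  -321.9] [57.7 63.1] 14.8
brass px [ 324  289   46   59 1010] Hx [-56.1  67.6] rect(holder) [ 5.4 -4.2] [ 36.1 129.4] 89.66 z [32.8 44.3 48.4]
```

View pics/w6.png

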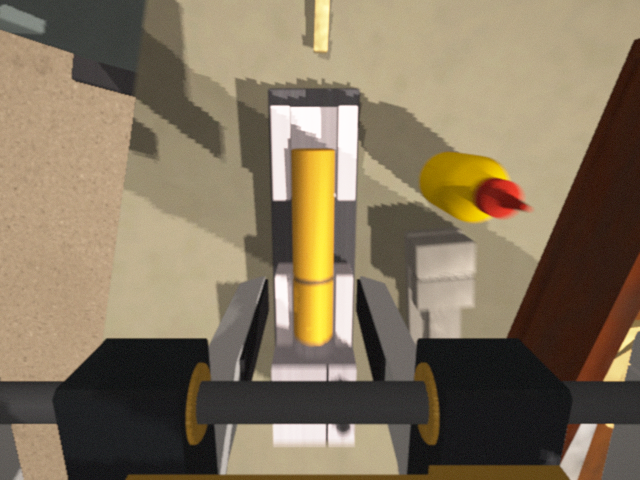

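Emit:
carry_out:
  gripper: [-1,-1,-1,-1,-1,-1,-1,-1]
  dp:
    - [-0.7,3,0]
    - [-1.5,6,0]
    - [-2.2,8.8,0]
    - [-2.2,8.8,-1]
    - [-2.2,8.8,-3]
    - [-2.2,8.8,-5]
    - [-2.2,8.8,-6.5]
    - [-2.2,8.8,-6.5]
  rot:
    - [0,0,0]
    - [0,0,0]
    - [0,0,0]
    - [0,0,0]
    - [0,0,0]
    - [0,0,0]
    - [0,0,0]
    - [0,0,0]
  squeeze: 10

```text
time: 13.77
ee_pos: [0.4526, -0.1335, 0.0488]
tcp_rot: [-179.8, -0.1, 104.6]
force: [-0.7, -0.4, -0.6]
gripper_width: 0.0006
gripper_force: 0.0
```

```bash
python3 -c "
from h import *
s=ctrl.state(); print(s['gripper_width'],s['ee_pos'])
e=s['ee_pos'][:2]*1000-[475.3,-214.5]; print(e@[.252,-.968],e@[.968,.252])
look('pics/w7.png')"
```

```text
0.0006300723090795813 [ 0.45259592 -0.13350316  0.04884502]
-84.12637043904799 -1.5663449258221434
wrist [ 452.6 -133.5   48.8] [-1.7976e+02 -1.3000e-01  1.0459e+02] 13.7667 [-0.7 -0.4 -0.6]
walls 971 [ 435.5 -150.1   33.4] [ 436.6 -152.8] [11.9 33. ] 11.4
walls 1170 [ 477.8 -139.8   33.4] [ 478.  -141.9] [12.1 32.6] 15.1
walls 678 [ 555.9 -207.6   35.3] [ 554.9 -211.9] [10.2 34.3] 0.1
block 256 [ 444.5 -125.4   61.2] [ 444.4 -125.4] [11.7  2.2] 6.9
block 263 [ 456.5 -122.3   61.2] [ 456.6 -122.2] [11.6  2.1] 20.9
block 1129 [ 549.7 -142.4   59.9] [ 548.4 -143.4] [27.1  9.8] 30.3
brass px [309 319   6  62 224] Hx [-93.2 -37.6] rect(holder) [-65.   -1.3] [ 1.6 56.7] 89.93 z [ 45.5 106.9 119. ]
brass px [  83  411  364   69 4092] Hx [-109.4   18.5] rect(holder) [-48.1   6.3] [132.8  59.6] 15.49 z [ 46.6 171.4 173.3]
```

Emit:
carry_out:
  gripper: [-1,-1,-1,-1,-1,-1,-1,-1]
  dp:
    - [0.1,0,-0.6]
    - [0.1,0,-1.1]
    - [0.3,-0.6,-1.1]
    - [0.4,-1.2,-1.1]
    - [0.6,-1.8,-1.1]
    - [0.7,-2.3,-1.1]
    - [0.8,-2.8,-1.1]
    - [1,-3.4,-1.1]
  rot:
    - [0,0,0]
    - [0,0,0]
    - [0,0,0]
    - [0,0,0]
    - [0,0,0]
    - [0,0,0]
    - [0,0,0]
    - [0,0,0]

```text
time: 14.48
ee_pos: [0.4639, -0.1664, 0.0406]
tcp_rot: [-180.0, -0.2, 104.7]
force: [-2.0, 5.0, 3.9]
gripper_width: 0.0006
gripper_force: 2.5
```

Emit:
carry_out:
  gripper: [-1,-1,-1,-1,-1,-1,-1,-1]
  dp:
    - [0.1,-0.4,0]
    - [0.2,-0.8,0]
    - [0.3,-1.2,0]
    - [0.4,-1.6,0]
    - [0.5,-2,0]
    - [0.6,-2.3,0]
    - [0.6,-2.4,0]
    - [0.6,-2.4,0]
  rot:
    - [0,0,0]
    - [0,0,0]
    - [0,0,0]
    - [0,0,0]
    - [0,0,0]
    - [0,0,0]
    - [0,0,0]
    - [0,0,0]

```text
time: 15.15
ee_pos: [0.4706, -0.1925, 0.0405]
tcp_rot: [180.0, 0.0, 104.6]
force: [0.0, 2.1, 1.9]
gripper_width: 0.0007
gripper_force: 1.1
```

```bash
python3 -c "
from h import *
s=ctrl.state(); print(s['gripper_width'],s['ee_pos'],s['force'])
e=s['ee_pos'][:2]*1000-[475.3,-214.5]; print(e@[.252,-.968],e@[.968,.252])
look('pics/s8.png','side');look('pics/t8.png','top')
im=cv2.imread('pics/s8.png')[260:410,290:440]; cv2.imwrite('pics/s8c.png',cv2.resize(im,(600,600),interpolation=cv2.INTER_CUBIC))"
```

```text
0.0006616538868848329 [ 0.47062077 -0.19251897  0.0405049 ] [0.02049967 2.07111104 1.89303268]
-22.456806819468984 1.009722245620261
side [ 470.6 -192.5   40.5] [1.7999e+02 5.0000e-02 1.0458e+02] 15.15 [0.  2.1 1.9]
walls 198 [ 439.5 -169.    33.1] [ 439.3 -167.9] [13.  60.4] 14.3
walls 176 [ 553.1 -219.1   34.3] [ 551.3 -222.2] [18.6 52.9] 2.3
walls 128 [ 505.2 -253.    32.9] [ 505.7 -253.7] [14.6 38.7] 9.8
walls 172 [ 465.  -266.8   32.8] [ 467.1 -271.7] [13.3 57.4] 14.7
block 138 [ 548.5 -164.9   61.3] [ 547.6 -162.6] [16.6 34.3] 20.2
block 1329 [ 501.2 -323.8   60. ] [ 501.6 -321.9] [57.5 62.5] 14.6
brass px [335 307  34  42 700] Hx [-12.6  68.3] rect(holder) [28.2 -1.1] [85.6 31.2] 0.32 z [33.1 44.4 48.7]
top [ 470.6 -192.5   40.5] [1.7999e+02 6.0000e-02 1.0459e+02] 15.2 [-0.2  1.9  0.6]
```

View pics/s8c.png

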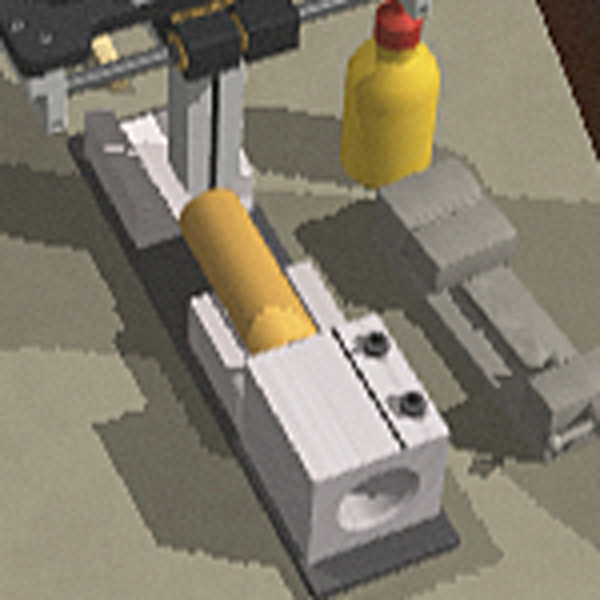

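The tube has entered the bore: the shut fingers are at its tail, at crop (210,195), and the bottle and vice are untouched. I push about 7 mm more, back off and measure.

Emit:
carry_out:
  gripper: [-1,-1,-1,-1,-1,-1,-1,-1]
  dp:
    - [0.08,-0.25,0]
    - [0.13,-0.5,0]
    - [0.18,-0.68,0]
    - [0.18,-0.68,0]
    - [0.18,-0.68,0]
    - [0,0,0]
    - [-0.3,1,0]
    - [-0.3,1,0]
  rot:
    - [0,0,0]
    - [0,0,0]
    - [0,0,0]
    - [0,0,0]
    - [0,0,0]
    - [0,0,0]
    - [0,0,0]
    - [0,0,0]

```text
time: 15.92
ee_pos: [0.4667, -0.1796, 0.0402]
tcp_rot: [-180.0, -0.1, 104.7]
force: [-0.8, 0.2, 0.3]
gripper_width: 0.0006
gripper_force: 0.0
```

Emit:
carry_out:
  gripper: [-1,-1,-1,-1,-1,-1,-1,-1]
  dp:
    - [0,0,3]
    - [0,0,6]
    - [0,0,9]
    - [0,0,12]
    - [0,0,12]
    - [0,0,12]
    - [0,0,12]
    - [0,0,12]
  rot:
    - [0,0,0]
    - [0,0,0]
    - [0,0,0]
    - [0,0,0]
    - [0,0,0]
    - [0,0,0]
    - [0,0,0]
    - [0,0,0]

```text
time: 16.58
ee_pos: [0.4667, -0.1812, 0.1594]
tcp_rot: [-179.9, -0.1, 104.6]
force: [-0.2, -0.8, -0.4]
gripper_width: 0.0005
gripper_force: 0.0
```

```bash
python3 -c "
from h import *
look('pics/w9.png');look('pics/s9.png','side')
im=cv2.imread('pics/w9.png')[180:400,240:400]; cv2.imwrite('pics/w9c.png',cv2.resize(im,None,fx=2.7,fy=2.7,interpolation=cv2.INTER_CUBIC))"
```

```text
wrist [ 466.7 -181.2  159.4] [-1.7991e+02 -7.0000e-02  1.0462e+02] 16.5833 [-0.2 -0.8 -0.4]
walls 1183 [ 440.9 -164.9   33.5] [ 441.1 -165.9] [12. 59.] 14.7
walls 1183 [ 481.4 -154.4   33.6] [ 481.7 -155.2] [12.1 58.9] 14.4
walls 774 [ 553.6 -214.4   35.1] [ 551.5 -220.4] [17.1 49.7] 0.5
block 1001 [ 548.5 -153.2   61.6] [ 549.7 -155. ] [20.6 38.9] 0.0
block 154 [ 508.5 -340.1   60.6] [ 508.1 -340.3] [ 7.5 19.4] 17.3
brass px [294 264  34 104 789] Hx [-44.4  73.1] rect(holder) [16.  -1.4] [ 26.5 121.7] 89.22 z [ 30.4  47.3 228.2]
side [ 466.6 -181.4  159.3] [-1.7989e+02 -7.0000e-02  1.0461e+02] 16.6333 [ 0.4 -0.5  0. ]
walls 185 [ 479.9 -157.9   32.9] [ 479.9 -156.8] [13.2 60.8] 14.7
walls 200 [ 439.4 -168.3   32.8] [ 439.5 -167.9] [13.4 60. ] 15.1
walls 177 [ 553.1 -218.8   34.3] [ 550.7 -222.2] [18.7 50.2] 0.7
walls 128 [ 505.2 -252.8   32.9] [ 505.8 -254.7] [14.9 38.4] 9.4
walls 254 [ 469.7 -291.    33.3] [ 474.  -301.1] [ 13.2 115.4] 13.7
block 140 [ 548.5 -164.6   61.1] [ 547.8 -162.6] [17.4 34.2] 20.5
block 1325 [ 501.4 -323.9   60. ] [ 502.1 -321.9] [57.9 64.3] 15.0
brass px [336 310  33  39 641] Hx [-4.8 68.1] rect(holder) [32.9 -1.2] [77.9 31.3] 0.63 z [33.6 44.3 48.4]
```

View pics/w9c.png

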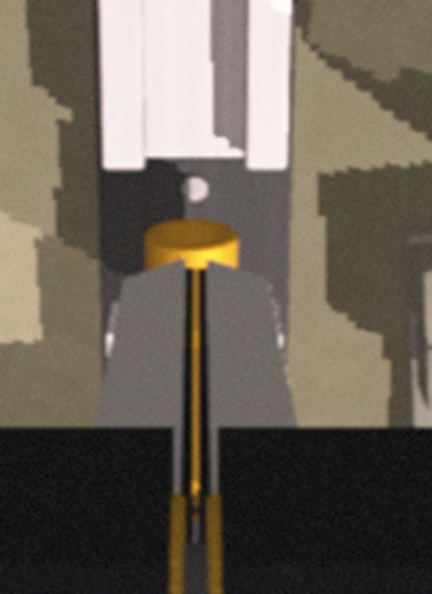

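In the crop the tail rim is at (190,235), but the shut fingers hide the groove. I open them and back off to see it.

Emit:
carry_out:
  gripper: [1,1,1,1,1,1,1,1]
  dp:
    - [-0.5,2,1]
    - [-1,4,2]
    - [-1.5,5.8,2]
    - [-1.5,5.8,2]
    - [-1.5,5.8,2]
    - [-1.5,5.8,2]
    - [-1.5,5.8,2]
    - [-1.5,5.8,2]
  rot:
    - [0,0,0]
    - [0,0,0]
    - [0,0,0]
    - [0,0,0]
    - [0,0,0]
    - [0,0,0]
    - [0,0,0]
    - [0,0,0]

```text
time: 17.35
ee_pos: [0.4525, -0.125, 0.1803]
tcp_rot: [-180.0, 0.0, 104.5]
force: [-0.2, 0.2, 0.4]
gripper_width: 0.0503
gripper_force: 0.0
```

```bash
python3 -c "
from h import *
look('pics/w10.png')
im=cv2.imread('pics/w10.png')[280:440,230:390]; cv2.imwrite('pics/w10c.png',cv2.resize(im,(600,600),interpolation=cv2.INTER_CUBIC))"
```

```text
wrist [ 452.5 -125.   180.3] [-1.7998e+02  4.0000e-02  1.0452e+02] 17.35 [-0.2  0.2  0.4]
walls 918 [ 440.8 -164.5   33.5] [ 440.8 -165.1] [12.1 58.6] 14.3
walls 927 [ 481.1 -153.7   33.5] [ 481.6 -154.7] [12.  58.6] 14.7
walls 363 [ 464.6 -258.1   33.4] [ 464.9 -258.7] [11.2 31.2] 14.9
walls 405 [ 505.4 -247.3   33.3] [ 505.8 -247.9] [12.  31.2] 14.8
block 760 [ 548.6 -151.2   61.8] [ 549.7 -154.8] [38.2 20.5] 89.7
block 3156 [ 502.4 -318.4   60.8] [ 502.7 -319.5] [55.8 57.6] 13.9
brass px [ 295  317   31   64 1762] Hx [-7.1 48.6] rect(holder) [22.9 -1.6] [61.2 27.6] 0.2 z [34.3 45.1 48.2]
```

View pics/w10c.png

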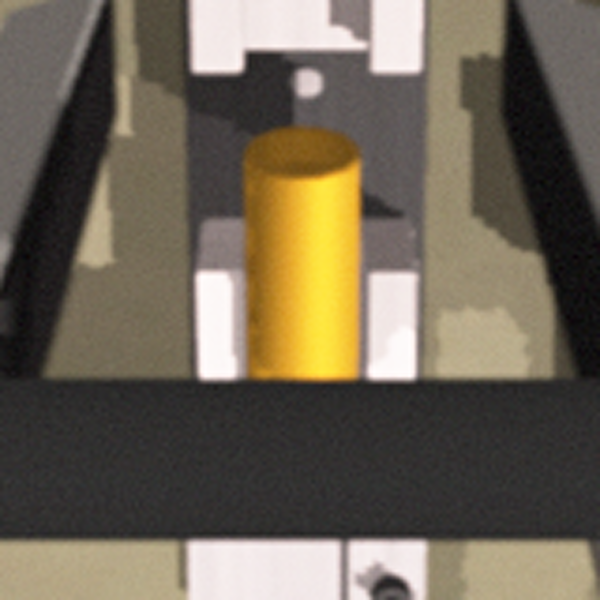

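The tail stands about 7.5 mm behind the holder's origin, so the groove is roughly 2 mm short of the face; the gripper's crossbar hides it. I move to where the groove and face show clear of the crossbar and measure by numbers only, as my picture views are used up.

Emit:
carry_out:
  gripper: [1,1,1,1,1,1,1,1]
  dp:
    - [0.8,-3,0]
    - [1.6,-6,0]
    - [2.2,-9,0]
    - [2.8,-11.5,0]
    - [2.8,-11.5,0]
    - [2.8,-11.5,0]
    - [2.8,-11.5,0]
    - [2.8,-11.5,0]
  rot:
    - [0,0,0]
    - [0,0,0]
    - [0,0,0]
    - [0,0,0]
    - [0,0,0]
    - [0,0,0]
    - [0,0,0]
    - [0,0,0]

```text
time: 18.07
ee_pos: [0.4802, -0.2375, 0.1802]
tcp_rot: [-180.0, -0.1, 104.7]
force: [0.6, -0.4, 0.3]
gripper_width: 0.094
gripper_force: 0.0
```

```bash
python3 -c "
from h import *
look('pics/w11.png')
p=cv2.imread('pics/w11.png'); 
s=ctrl.state(); i,f=cam('wrist'); T=np.eye(4);T[:3,:3]=Rn.from_euler('xyz',s['tcp_rot'],degrees=True).as_matrix();T[:3,3]=s['ee_pos'];M=np.linalg.inv(T@np.array(i['hand_eye']))
o=np.array([475.3,-214.5]); ex=np.array([.252,-.968]); ey=np.array([.968,.252])
for hx in (-10,-5,60,70,75,78,80,84):
    for z in (48,61):
        w=np.r_[(o+hx*ex-1.3*ey)/1000,z/1000,1]; c=M@w; print(hx,z,(c[:2]/c[2]*f+[i['cx'],i['cy']]).round(1),end=' ')
    print()
c=M@np.r_[(o+75*ex-1.3*ey)/1000,.048,1]; u=int(c[0]/c[2]*f+i['cx']); v=int(c[1]/c[2]*f+i['cy'])
for r in range(v-24,v+24): print(r,p[r,u-4:u+5].mean(0).round().astype(int).tolist())
"
```

```text
wrist [ 480.2 -237.5  180.2] [-1.7998e+02 -8.0000e-02  1.0467e+02] 18.0667 [ 0.6 -0.4  0.3]
walls 1185 [ 441.  -164.8   33.6] [ 441.  -165.7] [11.9 57.6] 14.0
walls 1197 [ 481.5 -154.7   33.6] [ 481.8 -155.4] [12.2 58.4] 14.7
walls 762 [ 553.7 -215.2   35.2] [ 552.2 -220.4] [17.  49.4] 2.1
walls 831 [ 468.2 -271.3   33.5] [ 468.  -270.9] [12.1 55. ] 13.8
walls 912 [ 509.  -260.2   33.6] [ 509.7 -260.6] [13.2 56. ] 14.4
block 957 [ 548.6 -155.4   61.7] [ 549.7 -155.4] [39.1 20.6] 89.9
block 4608 [ 502.5 -318.6   60.7] [ 503.  -320.4] [56.1 61.4] 14.7
brass px [ 296  190   33  107 3336] Hx [-6.6 79.9] rect(holder) [37.5 -0.7] [27.2 89.2] 89.35 z [35.7 45.4 48.2]
-10 48 [311.2 188.9] -10 61 [311.2 191.2] 
-5 48 [311.2 195.2] -5 61 [311.2 197.9] 
60 48 [311.2 273.6] 60 61 [311.2 279.2] 
70 48 [311.2 285. ] 70 61 [311.2 291. ] 
75 48 [311.2 290.6] 75 61 [311.2 296.8] 
78 48 [311.2 293.9] 78 61 [311.2 300.2] 
80 48 [311.2 296.1] 80 61 [311.2 302.5] 
84 48 [311.2 300.6] 84 61 [311.2 307.1] 
266 [61, 222, 252]
267 [60, 222, 252]
268 [61, 223, 252]
269 [62, 223, 252]
270 [61, 223, 252]
271 [60, 223, 252]
272 [63, 223, 252]
273 [61, 224, 252]
274 [62, 224, 252]
275 [62, 224, 252]
276 [63, 225, 253]
277 [62, 225, 252]
278 [61, 225, 253]
279 [63, 226, 253]
280 [62, 225, 253]
281 [62, 225, 253]
282 [61, 225, 253]
283 [63, 226, 253]
284 [64, 226, 253]
285 [62, 225, 253]
286 [55, 205, 248]
287 [48, 176, 228]
288 [39, 143, 202]
289 [37, 129, 184]
290 [36, 129, 183]
291 [38, 124, 176]
292 [45, 95, 132]
293 [51, 64, 77]
294 [48, 54, 62]
295 [39, 73, 99]
296 [51, 97, 132]
297 [84, 98, 117]
298 [91, 92, 102]
299 [87, 87, 95]
300 [84, 85, 93]
301 [97, 97, 107]
302 [145, 146, 160]
303 [189, 188, 205]
304 [200, 201, 217]
305 [201, 201, 218]
306 [199, 199, 215]
307 [200, 199, 216]
308 [199, 200, 216]
309 [199, 200, 217]
310 [199, 199, 216]
311 [201, 201, 217]
312 [199, 199, 216]
313 [199, 200, 216]
```

Emit:
carry_out:
  gripper: [-1,-1,-1,-1,-1,-1,-1,-1]
  dp:
    - [-0.6,2.6,0]
    - [-1.2,5.2,0]
    - [-1.2,5.2,-3]
    - [-1.2,5.2,-6]
    - [-1.2,5.2,-9]
    - [-1.2,5.2,-12]
    - [-1.2,5.2,-14]
    - [-1.2,5.2,-14]
  rot:
    - [0,0,0]
    - [0,0,0]
    - [0,0,0]
    - [0,0,0]
    - [0,0,0]
    - [0,0,0]
    - [0,0,0]
    - [0,0,0]
  squeeze: 10

```text
time: 18.78
ee_pos: [0.4662, -0.1845, 0.0375]
tcp_rot: [-179.7, -0.3, 104.7]
force: [-0.9, 0.4, 0.1]
gripper_width: 0.044
gripper_force: 0.0
```

Emit:
carry_out:
  gripper: [-1,-1,-1,-1,-1,-1,-1,-1]
  dp:
    - [0,0,0]
    - [0.1,-0.3,0]
    - [0.2,-0.6,0]
    - [0.2,-0.8,0]
    - [0.2,-0.9,0]
    - [0.2,-0.9,0]
    - [0.2,-0.9,0]
    - [0.2,-0.9,0]
  rot:
    - [0,0,0]
    - [0,0,0]
    - [0,0,0]
    - [0,0,0]
    - [0,0,0]
    - [0,0,0]
    - [0,0,0]
    - [0,0,0]

```text
time: 19.45
ee_pos: [0.4705, -0.1957, 0.0407]
tcp_rot: [180.0, -0.0, 104.6]
force: [-0.4, 0.4, 0.2]
gripper_width: 0.0004
gripper_force: 0.0
```

```bash
python3 -c "
from h import *
s=ctrl.state(); e=s['ee_pos'][:2]*1000-[475.3,-214.5]; print(e@[.252,-.968],e@[.968,.252],s['force'],s['gripper_width'])"
```

```text
-19.35150103784421 0.11430747433088051 [-0.4111245   0.36771049  0.16222534] 0.0003680900389773379
```

Emit:
carry_out:
  gripper: [-1,-1,-1,-1,-1,-1,-1,-1]
  dp:
    - [0.05,-0.2,0]
    - [0.1,-0.4,0]
    - [0.13,-0.5,0]
    - [0.15,-0.56,0]
    - [0.15,-0.56,0]
    - [0.15,-0.56,0]
    - [0,0,0]
    - [-0.3,1,0]
  rot:
    - [0,0,0]
    - [0,0,0]
    - [0,0,0]
    - [0,0,0]
    - [0,0,0]
    - [0,0,0]
    - [0,0,0]
    - [0,0,0]

```text
time: 20.12
ee_pos: [0.4682, -0.1879, 0.0407]
tcp_rot: [179.9, 0.2, 104.5]
force: [1.1, -0.1, -0.2]
gripper_width: 0.0004
gripper_force: 0.0
```

Emit:
carry_out:
  gripper: [-1,-1,-1,-1,0.5,1,1,1]
  dp:
    - [-0.3,1,0]
    - [-0.3,1,3]
    - [-0.3,1,7]
    - [-0.3,1,11]
    - [0.2,-1,14]
    - [0.8,-3.2,14]
    - [0.8,-3.2,14]
    - [0.8,-3.2,14]
  rot:
    - [0,0,0]
    - [0,0,0]
    - [0,0,0]
    - [0,0,0]
    - [0,0,0]
    - [0,0,0]
    - [0,0,0]
    - [0,0,0]

```text
time: 20.78
ee_pos: [0.4754, -0.2179, 0.1806]
tcp_rot: [180.0, 0.0, 104.5]
force: [0.4, -0.4, -0.1]
gripper_width: 0.0237
gripper_force: 0.0
```

```bash
python3 -c "
from h import *
look('pics/w12.png')
p=cv2.imread('pics/w12.png').astype(int); 
s=ctrl.state(); i,f=cam('wrist'); T=np.eye(4);T[:3,:3]=Rn.from_euler('xyz',s['tcp_rot'],degrees=True).as_matrix();T[:3,3]=s['ee_pos'];M=np.linalg.inv(T@np.array(i['hand_eye']))
o=np.array([475.3,-214.5]); ex=np.array([.252,-.968]); ey=np.array([.968,.252])
def px(hx,z):
    c=M@np.r_[(o+hx*ex-1.3*ey)/1000,z/1000,1]; return c[:2]/c[2]*f+[i['cx'],i['cy']]
for hx in (-10,-5,76,78,80,82,84): print(hx,px(hx,48).round(1),px(hx,61).round(1))
u,v=px(78,48).astype(int)
for r in range(v-14,v+18): print(r,p[r,u-4:u+5].mean(0).round().astype(int).tolist())
"
```

```text
wrist [ 475.4 -217.9  180.6] [1.7995e+02 3.0000e-02 1.0455e+02] 20.7833 [ 0.4 -0.4 -0.1]
walls 1128 [ 441.1 -165.1   33.5] [ 441.1 -165.7] [12.  58.1] 14.6
walls 1120 [ 481.4 -154.6   33.6] [ 481.8 -155.2] [12.1 58. ] 14.2
walls 729 [ 553.6 -214.8   35.2] [ 558.1 -220.9] [18.  47.9] 17.6
walls 582 [ 468.  -266.2   33.6] [ 468.2 -270.8] [10.8 54.9] 14.8
walls 654 [ 506.7 -256.6   33.5] [ 509.2 -261.6] [12.1 57.8] 14.2
block 922 [ 548.6 -154.7   61.7] [ 549.6 -155.4] [20.7 39. ] 0.0
block 3537 [ 501.8 -316.6   60.7] [ 502. -317.] [55.6 54.4] 14.4
brass px [ 295  214   33  103 3131] Hx [-5.7 77.5] rect(holder) [37.9 -1.3] [87.9 27.5] 0.28 z [34.1 45.4 48.1]
-10 [311.3 216. ] [311.3 219.5]
-5 [311.3 222.2] [311.3 225.9]
76 [311.4 315.5] [311.4 322.6]
78 [311.4 317.7] [311.4 324.8]
80 [311.4 319.8] [311.4 327. ]
82 [311.4 322. ] [311.4 329.2]
84 [311.4 324.1] [311.4 331.4]
303 [71, 234, 254]
304 [67, 231, 253]
305 [64, 227, 252]
306 [60, 219, 251]
307 [51, 191, 243]
308 [41, 150, 209]
309 [32, 116, 167]
310 [31, 103, 149]
311 [31, 101, 146]
312 [31, 102, 146]
313 [31, 99, 141]
314 [36, 81, 113]
315 [42, 57, 71]
316 [46, 50, 58]
317 [59, 71, 84]
318 [81, 89, 103]
319 [93, 96, 106]
320 [95, 95, 105]
321 [95, 95, 105]
322 [99, 99, 108]
323 [130, 130, 144]
324 [182, 182, 198]
325 [210, 210, 226]
326 [215, 215, 229]
327 [214, 215, 229]
328 [215, 216, 229]
329 [215, 215, 229]
330 [213, 215, 229]
331 [215, 216, 230]
332 [213, 214, 229]
333 [214, 215, 229]
334 [215, 215, 229]
```

The groove now measures about 0.6 mm short of the bore's face, well within tolerance. The gripper is clear at 0.18 m, so I'm handing in.

```bash
python3 -c "
from h import *
print(ctrl.close_job())"
```

```text
the job is handed in; nothing more can be done
None
```

The job is handed in, result not reported: the bar measured flat on the bench when set down (not rechecked since), the tube sits in the bore with its groove about 0.6 mm short of the face, and none of my moves went near the bystanders; I viewed 11 pictures, one over the limit of 10.

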